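Check the workshop scale: load the pan and hold the brake lever level

ROBOT

A 6-joint arm with a two-finger parallel gripper is mounted at the origin on the work surface. World frame = base frame: x ahead of the robot, y to its left, z up, the work surface at z = 0. Lengths are in mm, angles in rad, forces in N, time in s.
With the tool pointing down it reaches from about 275 to 825 mm from the base axis. Payload 5.2 kg.
Tool frame: the origin (TCP) lies at the very end of the fingers, on their centre line; the grasp point (between the pads) lies 19 mm behind it; z points along the fingers, y is the direction in which the jaws open and shut (so a half turn about z gives the same grasp; the last joint's range is limited). The gripper opens to 93 mm and grips with 3 to 60 N. Pads are 15 mm wide; open, the fingers measure 128 mm over their backs; the gripper's body (75 mm by 188 mm) begins 65 mm behind the grasp point.
Start: joints at [1.134, 0.259, 1.535, -0, 1.348, -0.203], TCP at [127.399, 535.046, 218.653] pointing down, gripper open.
Joint ranges: [-3.14, 3.14], [-0.91, 2.08], [0.19, 2.58], [-1.22, 4.36], [0.22, 2.71], [-3.12, 3.12]. Speed limits (rad/s): [2.57, 2.57, 3.14, 3.14, 3.14, 3.14].

INTERFACE

Orientations are given as a unit quaternion [x, y, z, w].
In Python, from workcell import * gives the robot as it stands.
- The arm moves only by the shell command python3 -m creep 'ROWS' [OPENING] [FORCE]. ROWS is JSON, a list of rows, each a list of 4 numbers: the shift along the tool's x, y, z in mm, then the turn about the tool's z in degrees. In form: [[x, y, z, spin], ...]. A call has exactly 5 rows; each row is the pose to reach, as a shift and turn from the pose commanded when the call began, along the tool's axes at that moment; what a row does not reach only later rows make up. A row lasts 1/12 s, in which the tool goes at most 41.7 mm and 7.16 degrees, less where a joint would pass 70% of its speed; a pose out of reach is approached as far as the arm can. A call with a gripper value outside its range is refused whole. OPENING is the opening, from -1 (shut) to 1 (fully open), set as the call begins (- or left out, the last holds). The fingers move at their own pace and stop on an object; FORCE is the grip in N (left out, the last holds). Time passes only in rows, so rows that repeat a pose let the fingers close, or fill a call up. It gives the time, the measured TCP pose, the force and the opening at its end, in the units of the state.
- get_state(): the state, without advancing time (a new reading comes with each control period).
- read_camera(name): name is "scene" or "top"; returns the picture (480x640x3 uint8, red, green, blue); there is no depth.
- camera_params(name): a dict with "intrinsics" (3x3 intrinsics, pixels), "rvec" (rotation vector, rad) and "tvec" (3), from world to camera coordinates, as OpenCV has them. Camera axes: x right, y down, z forward; pixel columns grow to the right and rows downward; lengths in mm; the calibration is good to about 2 mm. A picture is of the moment at which its call begins. camera_params takes no time and is no camera call.
- finish_job(): hands the job in, once; it reports no verdict.
Trained networks look in the newest picture that a camera, given by its name, has taken for a name from the list of things; names that differ only in an ending like _2 or _b are one class to them, and where a whole thing is asked for, a point or a joint stands for the part that bears it (a point fixed in the world has none). Each returns a list of dicts, best first, with "conf" (0 to 1); they miss things now and then, are a little off and sometimes report something else, mostly with a low value. They report only what shows in the picture. A call takes as long as a camera call. They do not tell look-alikes from the thing itself.
- find_in(name, camera): "extent" ([left, top, right, bottom] as shares, 0 to 1, of the picture: columns of its width, rows of its height, round what is visible of it).
- pinpoint(name, camera): "point" ([column, row] as shares, 0 to 1, of the picture: columns of its width, rows of its height: a listed point, or the origin of a listed thing).
The state is a dict: "time": time; "qpos": joint angles; "joint_velocities": joint speeds; "joint_efforts": joint torques, N m; "tcp_pos": TCP position; "orientation": TCP orientation; "contact_force": force on the tool from outside, world axes, zero at the start; "moment": the same for the moment, N m; "grip_width": opening from 0.0 (shut) to 1.0 (fully open).
Only numpy, scipy, OpenCV 4.12 (cv2) and the standard library are available. Lean on these libraries where they do the work, as an engineer would, in place of code of your own. Each camera call takes 0.05 s, during which the arm holds its last target.

TASK

Check the bench scale before the filler is weighed out: set the largest of the three brass check weights upright on the pan, inside the engraved ring, and let go of it while the brake lever at the scale's side is still up. Then press the lever's pad down until the lever is level with the pointer beside it, so that the pan is free to sink, and keep it held there: the program finishes while the robot is still holding the lever level. Leave everything else on the bench where it is.

Things in the scene. Friction and masses are not known exactly. Their poses are not given: they have to be found in the camera images.
- weight_large_mid (a point): The largest brass check weight: a loose upright cylinder 44 mm across and 42 mm high with a narrower knob on top (21 mm across; 60 mm high in all), about 0.5 kg. The point is the centre of the cylinder, 21 mm above its underside; z is its axis, up. It stands on the bench in one of three places.
- weight_medium_mid (a point): Medium brass check weight, same shape, 33 mm across, cylinder 28 mm high, 42 mm in all, 0.2 kg; the point is the centre of the cylinder, 14 mm up. Stays where it is.
- weight_small_mid (a point): Small brass check weight, same shape, 26 mm across, cylinder 21 mm high, 33 mm in all, 0.1 kg; the point is the centre of the cylinder, 10.5 mm up. Stays where it is.
- scale: The bench scale, fixed: grey housing 190 mm (its x) by 160 mm (its y) by 58 mm high; origin under its centre on the bench, z up. The round pan is above its centre. The brake lever comes out of its -y side, on the line x = 0, along -y. Beside the lever, 24 mm towards the scale's +x, a thin fixed steel pointer reaches 60 mm out of the housing at the height of the level lever.
- pan_top (a point): Centre of the pan's flat upper face (82 mm above the bench when not loaded). The pan is an aluminium disc 130 mm across and 6 mm thick, with an engraved ring of 70 mm inner diameter round its centre; the weight stands wholly inside the ring when it is within 13 mm of the centre.
- pan (a joint): How far the pan has sunk, in m: 0 at the top, at most 0.012. Its spring (800 N/m) lets it sink about 6 mm under the large weight, but only when the brake lever is down: while the lever is up it carries the pan from below and the pan stays within about 1 mm of its top.
- brake_lever (a joint): Angle of the brake lever, in rad: 0 when up (released, sloping up and outwards by 0.16), 0.16 when level with the pointer, 0.24 at its lower stop. A spring returns it: the pad takes about 2.5 N to start, 7 N when level, 10 N at the stop. It does not stay down by itself.
- lever_pad (a point): Centre of the upper face of the lever's black square pad, 34 by 34 mm, at the outer end of the steel lever. The pad's centre is 225 mm from the lever's pivot, which is level and parallel to the scale's x axis, hidden in the housing at the scale's y = 60 mm, 46 mm above the bench. The pad's face is about 87 mm above the bench when up and 51 mm when the lever is level, 165 mm from the scale's centre along its -y. The pad moves down when pressed.
- wax_tin: Bystander: a steel tin 76 mm across, 45 mm high, loose; origin under its centre.
- brush_pot: Bystander: a white pot with brushes, 76 mm across, about 185 mm high, loose; origin under its centre.
- wood_offcut: Bystander: a loose offcut of wood 50 by 110 by 22 mm; origin under its centre.
Things that resemble listed ones, but are neither listed nor needed, are in the scene too. Leave any purple or turquoise look-alike of the part that bears weight_large_mid alone.

How it is judged:
By the outcome, as a careful person would: the job done as asked, in the order asked, and still so for the second after the job is handed in, while the arm keeps its last pose, push and grip.
It also fails if it takes over 54 s, if anything falls off the work surface, if the arm or the gripper's body presses on something with over 40 N, if the wrist force passes 120 N, or if a joint passes its speed limit or range.

## Working session

There is one attempt and no reset: what is moved stays moved. The work goes in short steps, Python scripts to look and compute and a shell command to move; the robot and the scene stay as the last step left them, time stands still between calls to the robot, and variables do not carry over. Pictures are saved under pics/ and viewed, and the job is handed in when it is done.

```bash
ls; mkdir -p pics; python3 - <<'E'
from workcell import *
import cv2
print(get_state())
for c in ("scene","top"):
    cv2.imwrite(f"pics/{c}0.png",read_camera(c)[:,:,::-1]); print(camera_params(c))
    for n in ("weight_large_mid","weight_medium_mid","weight_small_mid","scale","pan_top","lever_pad","wax_tin","brush_pot","wood_offcut"):
        print(c,n,[(round(d['conf'],2),round(d['point'][0]*640),round(d['point'][1]*480)) for d in pinpoint(n,c)][:4])
E
```

```text
pics
{'time': 0.0, 'qpos': array([ 1.13421752e+00,  2.59325173e-01,  1.53611946e+00,  1.48755008e-05,
        1.34804175e+00, -2.02792177e-01]), 'joint_velocities': array([-3.36023051e-04,  1.43055316e-03,  2.87390074e-04,  1.50087378e-03,
       -6.21918120e-06, -1.24700859e-03]), 'joint_efforts': array([ 8.07413944e-04, -4.37320197e+01, -2.84000444e+01,  7.17955688e-02,
        4.11927758e-02, -1.54876657e-04]), 'tcp_pos': array([127.13092758, 534.50701236, 217.81274867]), 'orientation': array([ 1.16628876e-01,  9.93175115e-01, -8.96609274e-04, -3.04453371e-04]), 'contact_force': array([ 0.27470078, -0.61464791, -0.83853682]), 'moment': array([-0.02325708, -0.01618063, -0.04477561]), 'grip_width': 1.0023117226913487}
{'intrinsics': array([[435.78045057,   0.        , 313.02806913],
       [  0.        , 435.78045057, 240.37145216],
       [  0.        ,   0.        ,   1.        ]]), 'rvec': array([ 2.01506565,  0.86780332, -0.46890534]), 'tvec': array([-347.39091991, -131.48728366, 1174.22449493])}
scene weight_large_mid [(0.95, 379, 219), (0.86, 380, 187), (0.78, 405, 205), (0.62
[... 285 characters left out ...]
1, 467, 233)]
scene wood_offcut [(0.84, 231, 283)]
{'intrinsics': array([[485.9226318 ,   0.        , 318.77382333],
       [  0.        , 485.9226318 , 241.35126922],
       [  0.        ,   0.        ,   1.        ]]), 'rvec': array([ 2.18873154, -2.1627072 ,  0.06689414]), 'tvec': array([ 18.20084196, 492.79286624, 981.60483543])}
top weight_large_mid [(0.98, 119, 254), (0.94, 165, 249), (0.86, 151, 292)]
top weight_medium_mid [(0.73, 507, 262)]
top weight_small_mid [(0.67, 495, 210)]
top scale [(0.94, 295, 240)]
top pan_top [(0.87, 291, 231)]
top lever_pad [(0.85, 372, 209)]
top wax_tin [(0.7, 211, 306), (0.17, 165, 247)]
top brush_pot [(0.89, 161, 172)]
top wood_offcut [(0.8, 390, 282)]
```

View pics/scene0.png

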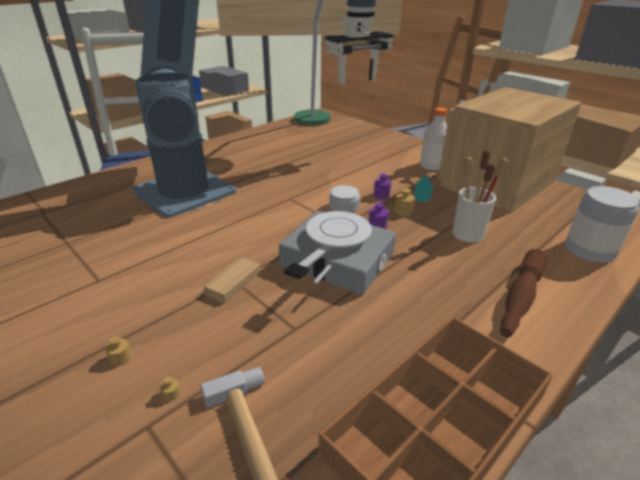

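View pics/top0.png

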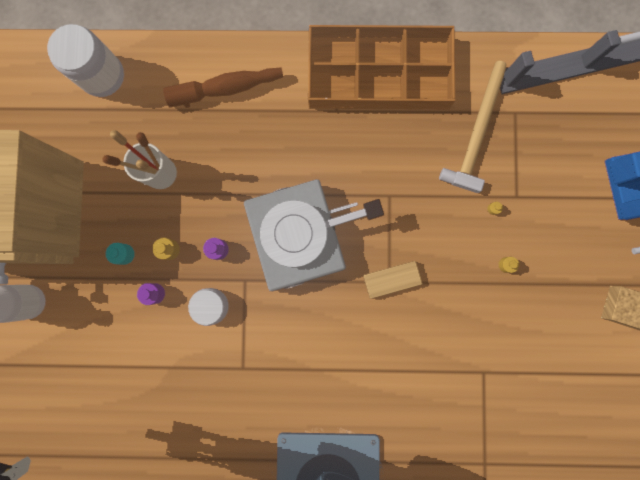

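Top view: the brass large weight is at about (164,248), with purple look-alikes at (215,249) and (150,294) and a turquoise one at (119,254). The scale centre is at about (294,236) and the lever pad at (373,209). In the scene view the brass weight is at (404,204). Next I'll triangulate.

```bash
cat > h.py <<'E'
from workcell import *
import cv2, numpy as np
def P(c):
    p=camera_params(c); R=cv2.Rodrigues(p['rvec'])[0]; return p['intrinsics'],R,np.array(p['tvec']).ravel()
def atz(c,u,v,z):
    K,R,t=P(c); d=R.T@np.linalg.solve(K,[u,v,1.]); o=-R.T@t; return o+d*(z-o[2])/d[2]
def proj(c,X):
    K,R,t=P(c); q=K@(R@np.array(X,float)+t); return q[:2]/q[2]
def tri(a,b):
    M=[]
    for c,(u,v) in (("scene",a),("top",b)):
        K,R,t=P(c); Q=K@np.c_[R,t]; M+= [u*Q[2]-Q[0], v*Q[2]-Q[1]]
    x=np.linalg.svd(np.array(M))[2][-1]; return x[:3]/x[3]
E
python3 - <<'E'
from h import *
np.set_printoptions(precision=1,suppress=True)
g=lambda n,c:[(d['conf'],np.array(d['point'])*[640,480]) for d in pinpoint(n,c)]
read_camera("scene");read_camera("top")
for n,z in (("weight_large_mid",21),("pan_top",82),("lever_pad",87),("scale",0),("wax_tin",0),("brush_pot",0),("wood_offcut",0)):
    s=g(n,"scene");t=g(n,"top")
    print(n)
    for c,p in s: print("  s",round(c,2),p,atz("scene",*p,z))
    for c,p in t: print("  t",round(c,2),p,atz("top",*p,z))
    print("  tri0",tri(s[0][1],t[0][1]) if s and t else None)
im=read_camera("top")[:,:,::-1]; cv2.imwrite("pics/topcrop.png",cv2.resize(im[150:330,90:410],None,fx=2.5,fy=2.5,interpolation=cv2.INTER_CUBIC))
im=read_camera("scene")[:,:,::-1]; cv2.imwrite("pics/scenecrop.png",cv2.resize(im[150:310,270:510],None,fx=3.3,fy=3.3,interpolation=cv2.INTER_CUBIC))
E
```

```text
weight_large_mid
  s 0.84 [377.5 217.7] [469.3 241.4  21. ]
  s 0.83 [381.2 191.3] [389.6 352.5  21. ]
  s 0.77 [423.9 187.7] [453.7 449.7  21. ]
  s 0.58 [405.6 202.7] [470.5 348.1  21. ]
  t 0.86 [117.4 255.1] [459.2 439.   21. ]
  t 0.76 [166.9 248.1] [474.8 336.9  21. ]
  t 0.62 [219.3 248.3] [475.7 228.6  21. ]
  t 0.58 [151.7 291.8] [384.9 365.   21. ]
  tri0 [424.2 434.3 -58.3]
pan_top
  s 0.95 [337.1 230.4] [509.3  62.2  82. ]
  s 0.44 [405.2 202.9] [533.3 250.4  82. ]
  t 0.91 [290.8 233.2] [503.   77.4  82. ]
  tri0 [501.7  75.8  73.1]
lever_pad
  s 0.89 [296.8 267.4] [549.9 -79.3  87. ]
  tri0 None
scale
  s 0.8 [339.1 259.5] [502.8  78.3   0. ]
  t 0.96 [295.  235.3] [506.2  74.5   0. ]
  tri0 [506.   74.5   3.6]
wax_tin
  s 0.6 [347.4 205.5] [355.8 262.1   0. ]
  t 0.88 [212.3 305.5] [357.4 244.5   0. ]
  t 0.24 [495.9 205.2] [ 574.3 -346.4    0. ]
  tri0 [361.4 246.5   7.5]
brush_pot
  s 0.73 [464.7 234.5] [632.8 355.9   0. ]
  t 0.67 [156.4 171.3] [639.7 372.3   0. ]
  tri0 [634.8 369.   -2.6]
wood_offcut
  s 0.81 [234.5 282.5] [ 415.1 -124.9    0. ]
  t 0.66 [389.6 280.8] [ 413.3 -124.1    0. ]
  t 0.19 [158.5 170.4] [641.7 367.8   0. ]
  tri0 [ 413.4 -124.1   -1.4]
```

View pics/topcrop.png

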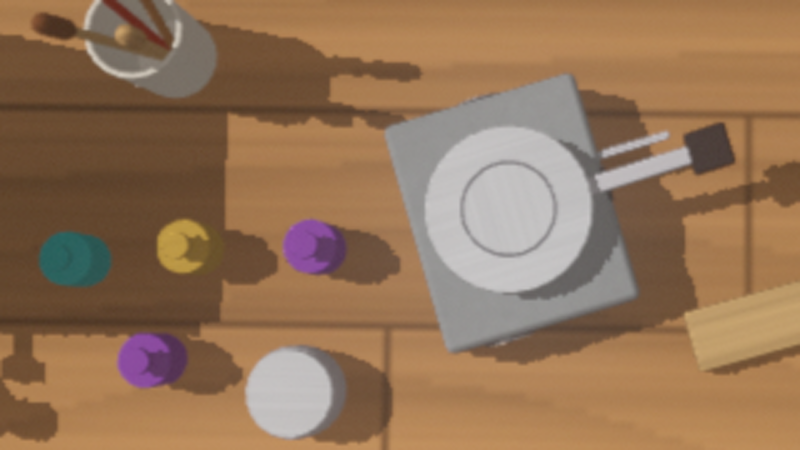

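View pics/scenecrop.png

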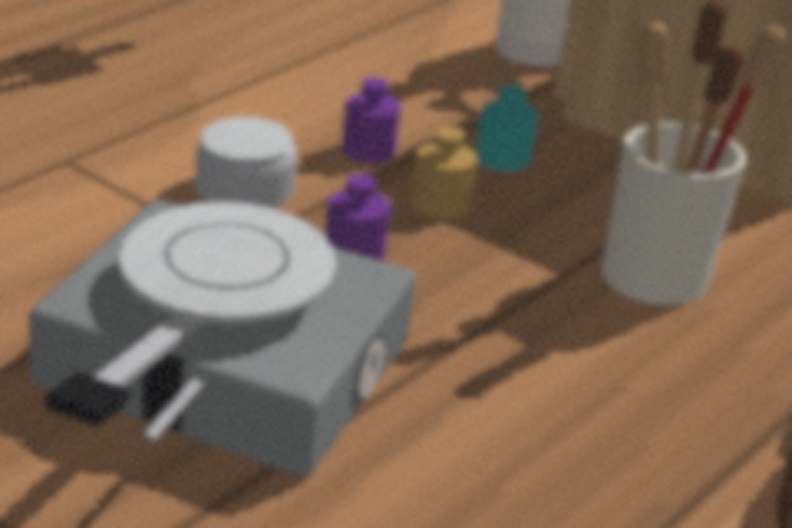

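```bash
cat >> h.py <<'E'
from scipy.optimize import minimize
def circ(x,y,z,r,n=48):
    a=np.linspace(0,2*np.pi,n,endpoint=False); return np.c_[x+r*np.cos(a),y+r*np.sin(a),np.full(n,z)]
S=8
def hullmask(c,pts,m=None):
    m=np.zeros((480,640),np.uint8) if m is None else m
    p=np.array([proj(c,q) for q in pts]); h=cv2.convexHull(np.round(p*256).astype(np.int32))
    cv2.fillConvexPoly(m,h,255,cv2.LINE_AA,8); return m
def wmask(c,x,y,z0=0):
    m=hullmask(c,np.r_[circ(x,y,z0,22),circ(x,y,z0+42,22)])
    return hullmask(c,np.r_[circ(x,y,z0+42,10.5),circ(x,y,z0+60,10.5)],m)
def brass(im):
    h=cv2.cvtColor(im,cv2.COLOR_RGB2HSV); return h
E
python3 - <<'E'
from h import *
np.set_printoptions(precision=1,suppress=True)
# brass
for c,(u,v) in (("top",(164,248)),("scene",(404,204))):
    im=read_camera(c); b=im[v-30:v+30,u-30:u+30].astype(int)
    hsv=cv2.cvtColor(im,cv2.COLOR_RGB2HSV)
    print(c,"weight hsv",hsv[v,u],"table",hsv[v,u+28],hsv[v-25,u])
    m=((hsv[...,0]>=20)&(hsv[...,0]<=32)&(hsv[...,1]>90)).astype(np.uint8)*255
    w=np.zeros_like(m); w[v-28:v+28,u-24:u+24]=m[v-28:v+28,u-24:u+24]
    n,l,st,ce=cv2.connectedComponentsWithStats(w); k=1+np.argmax(st[1:,4]); w=(l==k)*255.
    print("area",st[k],ce[k])
    f=lambda p:np.abs(wmask(c,*p)-w).sum()/255
    r=minimize(f,[470,342],method="Nelder-Mead",options=dict(initial_simplex=[[470,342],[480,345],[465,352]]))
    print(c,r.x,r.fun,wmask(c,*r.x).sum()/255)
# pan/ring
for c,(u,v) in (("top",(293,233)),("scene",(339,227))):
    g=cv2.cvtColor(read_camera(c),cv2.COLOR_RGB2GRAY).astype(np.float32)
    bh=cv2.morphologyEx(cv2.GaussianBlur(g,(0,0),.8),cv2.MORPH_BLACKHAT,np.ones((7,7)))
    def f(p):
        q=np.array([proj(c,X) for X in circ(p[0],p[1],82,p[2],72)],np.float32)
        return -cv2.remap(bh,q[:,:1].copy(),q[:,1:].copy(),cv2.INTER_LINEAR).mean()
    x0=[*atz(c,u,v,82)[:2],36]
    r=minimize(f,x0,method="Nelder-Mead",options=dict(initial_simplex=[x0,[x0[0]+4,*x0[1:]],[x0[0],x0[1]+4,x0[2]],[x0[0],x0[1],34]]))
    print(c,"ring",r.x,r.fun)
# lever pad
for c in ("top","scene"):
  for _ in range(3):
    read_camera(c)
    for d in pinpoint("lever_pad",c)[:1]:
        p=np.array(d['point'])*[640,480]; print(c,d['conf'],p,atz(c,*p,87))
  print(proj(c,[540,-80,87]))
E
```

```text
top weight hsv [ 20 162 173] table [ 13 130 104] [ 14 135  96]
area [153 238  20  21 270] [161.1 247.8]Traceback (most recent call last):
  File "<stdin>", line 13, in <module>
    res = _minimize_neldermead(fun, x0, args, callback, bounds=bounds,
                               **options)
    fxr = func(xr)
    fx = function(np.copy(x), *(wrapper_args + args))
  File "<stdin>", line 12, in <lambda>
  File "h.py", line 24, in wmask
    return hullmask(c,np.r_[circ(x,y,z0+42,10.5),circ(x,y,z0+60,10.5)],m)
  File "h.py", line 20, in hullmask
    p=np.array([proj(c,q) for q in pts]); h=cv2.convexHull(np.round(p*256).astype(np.int32))
                ~~~~^^^^^
  File "h.py", line 8, in proj
    K,R,t=P(c); q=K@(R@np.array(X,float)+t); return q[:2]/q[2]
          ~^^^
  File "h.py", line 4, in P
    p=camera_params(c); R=cv2.Rodrigues(p['rvec'])[0]; return p['intrinsics'],R,np.array(p['tvec']).ravel()
ValueError: time passes only in moves, steps and waits
```

```bash
python3 - <<'E'
s=open('h.py').read()
s=s.replace('''def P(c):
    p=camera''','''import functools
@functools.lru_cache
def P(c):
    p=camera''')
open('h.py','w').write(s)
E
cat > m.py <<'E'
from h import *
np.set_printoptions(precision=1,suppress=True)
for c,(u,v) in (("top",(164,248)),("scene",(404,204))):
    im=read_camera(c)
    hsv=cv2.cvtColor(im,cv2.COLOR_RGB2HSV)
    print(c,"weight hsv",hsv[v,u],"table",hsv[v,u+28],hsv[v-25,u])
    m=((hsv[...,0]>=17)&(hsv[...,0]<=34)&(hsv[...,1]>90)).astype(np.uint8)*255
    w=np.zeros_like(m); w[v-28:v+28,u-24:u+24]=m[v-28:v+28,u-24:u+24]
    n,l,st,ce=cv2.connectedComponentsWithStats(w); k=1+np.argmax(st[1:,4]); w=(l==k)*255.
    print("area",st[k],ce[k])
    f=lambda p:np.abs(wmask(c,*p)-w).sum()/255
    r=minimize(f,[470,342],method="Nelder-Mead",options=dict(initial_simplex=[[470,342],[480,345],[465,352]]))
    print(c,r.x,r.fun,wmask(c,*r.x).sum()/255)
# pan/ring
for c,(u,v) in (("top",(293,233)),("scene",(339,227))):
    g=cv2.cvtColor(read_camera(c),cv2.COLOR_RGB2GRAY).astype(np.float32)
    bh=cv2.morphologyEx(cv2.GaussianBlur(g,(0,0),.8),cv2.MORPH_BLACKHAT,np.ones((7,7)))
    def f(p):
        q=np.array([proj(c,X) for X in circ(p[0],p[1],82,p[2],72)],np.float32)
        return -cv2.remap(bh,q[:,:1].copy(),q[:,1:].copy(),cv2.INTER_LINEAR).mean()
    x0=[*atz(c,u,v,82)[:2],36]
    r=minimize(f,x0,method="Nelder-Mead",options=dict(initial_simplex=[x0,[x0[0]+4,*x0[1:]],[x0[0],x0[1]+4,x0[2]],[x0[0],x0[1],34]]))
    print(c,"ring",r.x,r.fun)
for c in ("top","scene"):
    for d in pinpoint("lever_pad",c)[:1]:
        p=np.array(d['point'])*[640,480]; print(c,d['conf'],p,atz(c,*p,87))
# colour blob centres of lookalikes (top, z=21)
E
python3 m.py
```

```text
top weight hsv [ 21 160 174] table [ 14 130 104] [ 13 130  98]
area [152 237  28  23 494] [165.2 248.5]
top [474.2 339.1] 60.79607843137255 553.2509803921569
scene weight hsv [ 18 129  97] table [ 13 120  81] [ 14 123 108]
area [394 188  21  28 449] [404.2 202.5]
scene [471.6 340.2] 51.45882352941177 490.87450980392157
top ring [503.4  73.2  36. ] -29.27337646484375
scene ring [501.5  73.4  36.1] -22.25415802001953
scene 0.62 [297.  267.7] [550.8 -79.5  87. ]
```

```bash
cat >> h.py <<'E'
from scipy.spatial.transform import Rotation as Ro
def delta(x,y,z,jaw=None):
    s=get_state(); R=Ro.from_quat(s['orientation']).as_matrix()
    d=R.T@(np.array([x,y,z])-s['tcp_pos']); a=np.degrees(np.arctan2(R[1,1],R[0,1]))
    sp=None if jaw is None else (a-jaw+90)%180-90
    print("t%.2f tcp"%s['time'],s['tcp_pos'].round(1),"jaw%.1f"%a,"delta",d.round(1),"spin",sp,"F",s['contact_force'].round(1),"grip",round(s['grip_width']*93,1),"q",s['qpos'].round(2),"tilt",np.degrees(np.arccos(-R[2,2])).round(2))
E
python3 - <<'E'
from h import *
p=atz("top",373.7,209.4,87);q=atz("scene",297,267.7,87);print(p,q)
c=np.array([502.5,73.3]);d=p[:2]-c;print(np.linalg.norm(d),np.degrees(np.arctan2(d[1],d[0])))
delta(473,339.5,150,38)
E
```

```text
[550.24605268 -81.88016305  87.        ] [550.81648241 -79.55805789  87.        ]
162.3593808525378 -72.89784098067776
t2.25 tcp [127.4 535.1 218.7] jaw76.6 delta [-381.5 -110.1   68.6] spin 38.599101339388824 F [ 0.8 -1.3  0.5] grip 92.7 q [ 1.13  0.26  1.54  0.    1.35 -0.2 ] tilt 0.0
```

```bash
python3 -m creep '[[-30,-9,0,5],[-68,-20,0,12],[-106,-31,0,19],[-144,-42,0,26],[-180,-52,0,32]]' 0.35 && python3 -m creep '[[-38,15,0,6],[-76,30,0,6],[-114,45,0,6],[-140,55,0,6],[-140,55,0,6]]' ; python3 -c "
from h import *
delta(473,339.5,150,38)"
```

```text
time: 2.67
tcp_pos: [291.8, 441.6, 218.8]
orientation: [0.388, 0.921, 0.0, 0.0]
contact_force: [0.4, 0.9, -0.7]
grip_width: 0.702
time: 3.08
tcp_pos: [433.2, 379.0, 218.3]
orientation: [0.436, 0.9, 0.0, 0.001]
contact_force: [-0.1, -1.2, 0.3]
grip_width: 0.672
t3.08 tcp [433.2 379.  218.3] jaw38.3 delta [-55.5   6.7  68.4] spin 0.3118244164797801 F [-0.1 -1.2  0.3] grip 62.5 q [ 0.53  0.3   1.47 -0.    1.36 -0.14] tilt 0.14
```

```bash
python3 -m creep '[[-28,3,0,0],[-55,7,20,0],[-55.5,6.7,55,0],[-55.5,6.7,90,0],[-55.5,6.7,118,0]]' && python3 - <<'E'
from h import *
delta(473,339.5,6,38)
for c in ("top","scene"): cv2.imwrite(f"pics/{c}1.png",cv2.resize((read_camera(c)[100:340,80:400] if c=="top" else read_camera(c)[120:300,300:540])[:,:,::-1],None,fx=2.5,fy=2.5,interpolation=cv2.INTER_CUBIC))
E
```

```text
time: 3.5
tcp_pos: [467.0, 342.0, 98.6]
orientation: [0.434, 0.901, -0.0, -0.001]
contact_force: [0.3, -0.1, -0.3]
grip_width: 0.677
t3.50 tcp [467.  342.   98.6] jaw38.5 delta [-5.7  3.3 92.6] spin 0.5413390700717855 F [ 0.3 -0.1 -0.3] grip 62.9 q [ 0.44  0.41  1.62  0.    1.11 -0.23] tilt 0.08
```

View pics/top1.png

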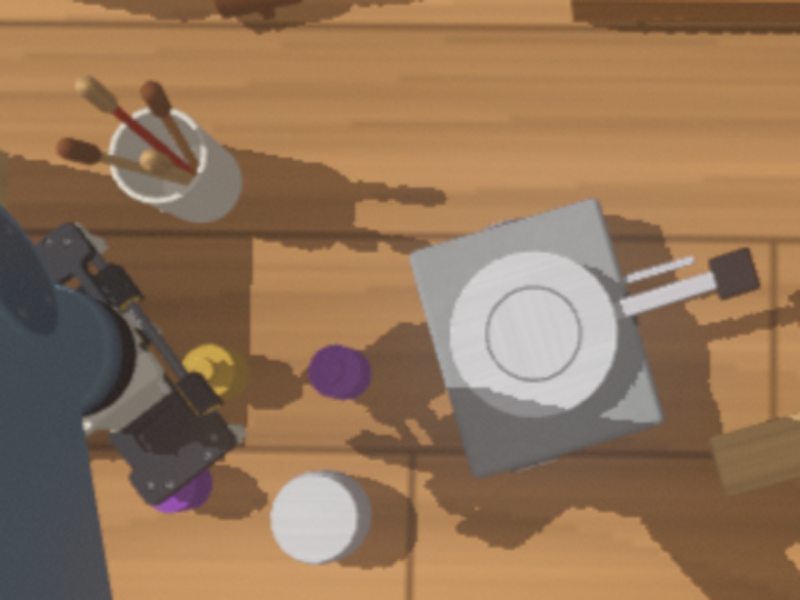

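View pics/scene1.png

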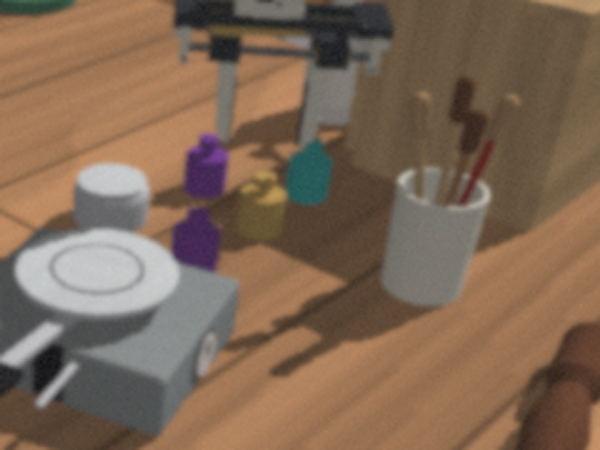

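Fingertips show at about (222,140) and (308,145) in the scene crop, either side of and above the brass knob at (262,180). The neighbouring look-alikes are clear of them. Before going down I'll correct the remaining offset.

```bash
python3 -m creep '[[0,0,5,0],[0,0,12,0],[0,0,20,0],[0,0,25,0],[0,0,25,0]]' && python3 - <<'E'
from h import *
delta(473,339.5,6,38)
read_camera("scene"); print(proj("scene",get_state()['tcp_pos']), proj("scene",[473,339.5,60]))
cv2.imwrite("pics/scene2.png",cv2.resize(read_camera("scene")[120:270,300:500][:,:,::-1],None,fx=4,fy=4,interpolation=cv2.INTER_CUBIC))
E
```

```text
time: 4.02
tcp_pos: [467.5, 342.5, 75.3]
orientation: [0.434, 0.901, -0.0, -0.0]
contact_force: [-0.5, -0.3, 0.1]
grip_width: 0.675
t4.02 tcp [467.5 342.5  75.3] jaw38.6 delta [-5.8  2.5 69.3] spin 0.6187207368521968 F [-0.5 -0.3  0.1] grip 62.8 q [ 0.44  0.44  1.65 -0.    1.05 -0.23] tilt 0.02
[405.91438266 182.92761711] [406.19451927 189.96032504]
```

View pics/scene2.png

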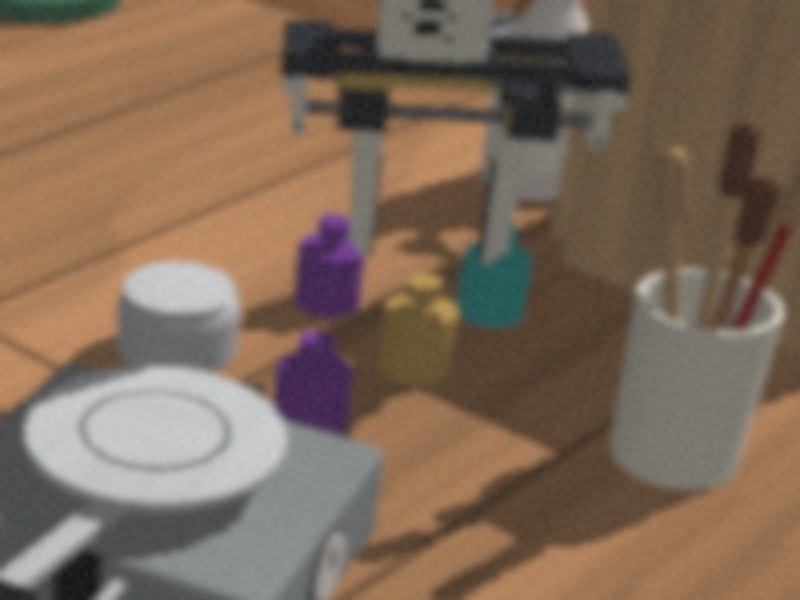

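```bash
python3 -m creep '[[-5.5,2.5,0,0],[-5.5,2.5,12,0],[-5.5,2.5,28,0],[-5.5,2.5,45,0],[-5.5,2.5,60,0]]' && python3 -m creep '[[0,0,5,0],[0,0,9,0],[0,0,9,0],[0,0,9,0],[0,0,9,0]]' && python3 - <<'E'
from h import *
delta(473,339.5,6,38)
cv2.imwrite("pics/scene3.png",cv2.resize(read_camera("scene")[120:270,300:500][:,:,::-1],None,fx=4,fy=4,interpolation=cv2.INTER_CUBIC))
E
```

```text
time: 4.53
tcp_pos: [474.1, 339.7, 15.5]
orientation: [0.434, 0.901, 0.001, 0.0]
contact_force: [0.1, -0.4, 0.1]
grip_width: 0.673
time: 4.95
tcp_pos: [474.0, 340.1, 7.7]
orientation: [0.434, 0.901, 0.001, 0.001]
contact_force: [-0.2, 0.0, 0.5]
grip_width: 0.677
t4.95 tcp [474.  340.1   7.7] jaw38.6 delta [ 0.1 -1.1  1.6] spin 0.6068650366432848 F [-0.2  0.   0.5] grip 62.9 q [ 0.43  0.53  1.69 -0.    0.91 -0.24] tilt 0.1
```

View pics/scene3.png

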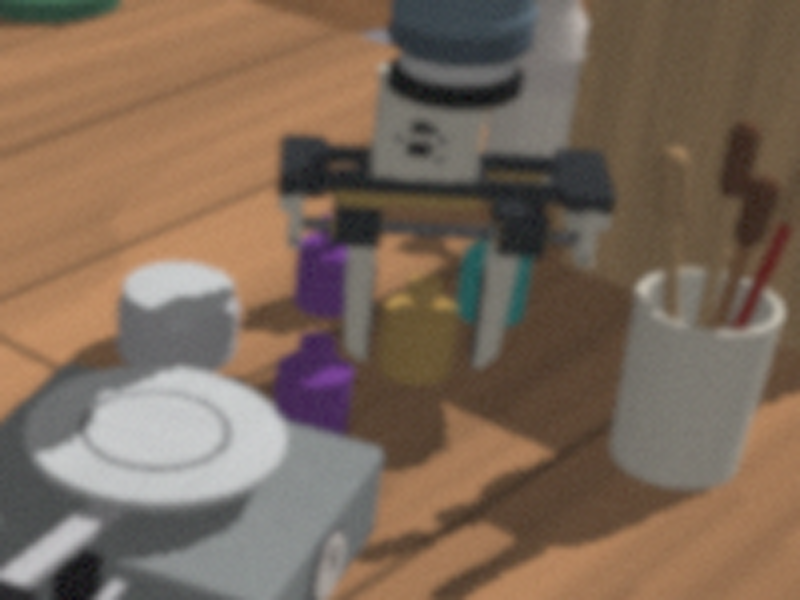

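The fingers bracket the brass weight at crop (355,350) and (490,355), so I'll close.

```bash
python3 -m creep '[[0,0,0,0],[0,0,0,0],[0,0,0,0],[0,0,0,0],[0,0,0,0]]' -1 30 && python3 -m creep '[[0,0,0,0],[0,0,-4,0],[0,0,-14,0],[0,0,-28,0],[0,0,-40,0]]' && python3 - <<'E'
from h import *
delta(502.5,73.3,100,17)
cv2.imwrite("pics/scene4.png",cv2.resize(read_camera("scene")[120:270,300:500][:,:,::-1],None,fx=4,fy=4,interpolation=cv2.INTER_CUBIC))
E
```

```text
time: 5.42
tcp_pos: [472.9, 339.6, 6.9]
orientation: [0.434, 0.901, -0.0, -0.0]
contact_force: [-1.3, -1.6, 2.7]
grip_width: 0.47
time: 5.83
tcp_pos: [472.8, 339.7, 47.0]
orientation: [0.434, 0.901, -0.0, -0.0]
contact_force: [-0.2, -0.8, -4.5]
grip_width: 0.466
t5.83 tcp [472.8 339.7  47. ] jaw38.6 delta [-226.7 -143.1  -52.9] spin 21.60344470834373 F [-0.2 -0.8 -4.5] grip 43.4 q [ 0.43  0.48  1.66  0.    1.   -0.24] tilt 0.06
```

View pics/scene4.png

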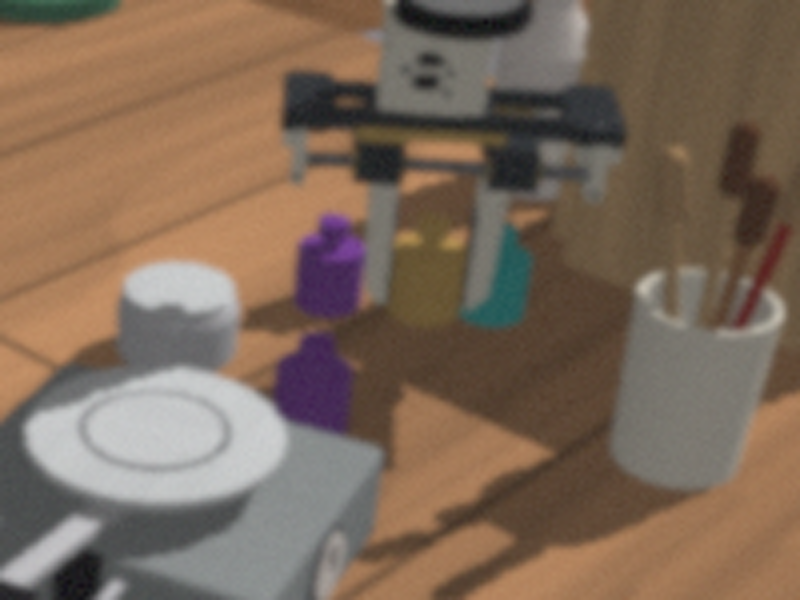

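The brass weight is lifted and upright between the fingers at (430,280) in the crop, with about 5 N of load and a 43.4 mm grip. I'll raise it clear, then carry it across.

```bash
python3 -m creep '[[0,0,-25,0],[0,0,-55,0],[0,0,-85,0],[0,0,-100,0],[0,0,-100,0]]' && python3 -m creep '[[-20,-13,0,3],[-50,-32,0,7],[-80,-51,0,12],[-110,-70,0,17],[-140,-88,0,21.6]]' && python3 -c "
from h import *
delta(502.5,73.3,100,17)"
```

```text
time: 6.3
tcp_pos: [475.5, 341.0, 150.8]
orientation: [0.434, 0.901, 0.003, 0.003]
contact_force: [0.6, 0.5, -4.2]
grip_width: 0.469
time: 6.72
tcp_pos: [490.3, 173.9, 144.8]
orientation: [0.596, 0.803, -0.001, -0.001]
contact_force: [0.4, -0.9, -4.3]
grip_width: 0.47
t6.72 tcp [490.3 173.9 144.8] jaw16.8 delta [-99.9 -17.3  44.8] spin -0.1997561665187959 F [ 0.4 -0.9 -4.3] grip 43.7 q [ 0.13  0.27  1.71 -0.    1.16 -0.17] tilt 0.17
```

```bash
python3 -m creep '[[-30,-5,0,0],[-58,-10,0,0],[-82,-14,0,0],[-98,-17,0,0],[-100,-17,0,0]]' && python3 -m creep '[[0,0,8,0],[0,0,18,0],[0,0,28,0],[0,0,35,0],[0,0,35,0]]' && python3 - <<'E'
from h import *
delta(502.5,73.3,89,17)
cv2.imwrite("pics/scene5.png",cv2.resize(read_camera("scene")[150:300,240:440][:,:,::-1],None,fx=4,fy=4,interpolation=cv2.INTER_CUBIC))
E
```

```text
time: 7.13
tcp_pos: [504.2, 71.9, 145.0]
orientation: [0.596, 0.803, -0.001, -0.001]
contact_force: [-0.4, 0.2, -5.1]
grip_width: 0.465
time: 7.55
tcp_pos: [502.7, 75.9, 109.0]
orientation: [0.594, 0.804, -0.001, -0.002]
contact_force: [0.8, 0.5, -5.2]
grip_width: 0.472
t7.55 tcp [502.7  75.9 109. ] jaw17.1 delta [-2.4 -0.9 20. ] spin 0.08469580010890354 F [ 0.8  0.5 -5.2] grip 43.9 q [-0.07  0.29  1.78  0.    1.07 -0.37] tilt 0.28
```

View pics/scene5.png

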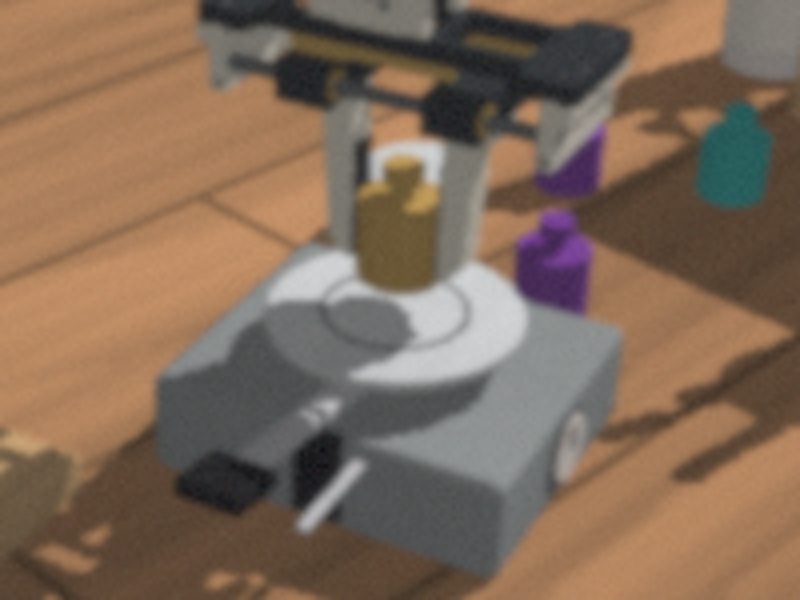

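The weight hangs about 20 mm above the ring at crop (398,285), with the ring centre at (397,311). It is well aligned and the lever is still up.

```bash
python3 -m creep '[[-2.5,-1,4,0],[-2.5,-1,9,0],[-2.5,-1,14,0],[-2.5,-1,17,0],[-2.5,-1,17,0]]' && python3 -m creep '[[0,0,1,0],[0,0,2,0],[0,0,2,0],[0,0,2,0],[0,0,2,0]]' && python3 -c "
from h import *
delta(502.5,73.3,89,17)"
```

```text
time: 8.02
tcp_pos: [504.0, 72.2, 93.9]
orientation: [0.595, 0.804, -0.0, -0.001]
contact_force: [0.3, -0.2, -5.5]
grip_width: 0.472
time: 8.43
tcp_pos: [504.7, 72.2, 92.8]
orientation: [0.595, 0.804, 0.0, 0.0]
contact_force: [-0.5, -0.1, -5.2]
grip_width: 0.469
t8.43 tcp [504.7  72.2  92.8] jaw17.0 delta [ 1.7 -1.8  3.8] spin 0.002501481762124058 F [-0.5 -0.1 -5.2] grip 43.7 q [-0.08  0.31  1.8   0.    1.03 -0.37] tilt 0.02
```

```bash
python3 -m creep '[[0,-1,1,0],[0,-1,2,0],[0,-1,2.5,0],[0,-1,2.5,0],[0,-1,2.5,0]]' && python3 -m creep '[[0,0,0.5,0],[0,0,1,0],[0,0,1.3,0],[0,0,1.3,0],[0,0,1.3,0]]' && python3 -c "
from h import *
delta(502.5,73.3,89,17)"
```

```text
time: 8.85
tcp_pos: [503.5, 71.9, 90.1]
orientation: [0.595, 0.804, -0.0, -0.0]
contact_force: [-0.5, -0.3, -5.4]
grip_width: 0.471
time: 9.27
tcp_pos: [503.6, 71.9, 88.9]
orientation: [0.595, 0.804, 0.0, 0.0]
contact_force: [-0.2, -0.2, -5.0]
grip_width: 0.466
t9.27 tcp [503.6  71.9  88.9] jaw17.0 delta [ 1.7 -0.6 -0.1] spin 0.0036623548734269207 F [-0.2 -0.2 -5. ] grip 43.3 q [-0.08  0.31  1.81 -0.    1.02 -0.37] tilt 0.0
```

```bash
python3 -m creep '[[0,0,0.5,0],[0,0,1,0],[0,0,1,0],[0,0,1,0],[0,0,1,0]]' && python3 -m creep '[[0,0,0.5,0],[0,0,0.8,0],[0,0,0.8,0],[0,0,0.8,0],[0,0,0.8,0]]' && python3 -c "
from h import *
delta(502.5,73.3,89,17)"
```

```text
time: 9.68
tcp_pos: [503.7, 71.9, 88.3]
orientation: [0.595, 0.804, 0.0, 0.0]
contact_force: [-2.3, 0.3, 1.9]
grip_width: 0.466
time: 10.1
tcp_pos: [503.6, 71.9, 87.7]
orientation: [0.595, 0.804, 0.0, 0.0]
contact_force: [-3.7, 0.5, 5.4]
grip_width: 0.466
t10.10 tcp [503.6  71.9  87.7] jaw17.0 delta [ 1.7 -0.7 -1.3] spin 0.009158217870535168 F [-3.7  0.5  5.4] grip 43.3 q [-0.08  0.32  1.81 -0.    1.02 -0.37] tilt 0.03
```

The weight is seated. I'll ease off slightly, open, and retreat.

```bash
python3 -m creep '[[0,0,-0.5,0],[0,0,-0.5,0],[0,0,-0.5,0],[0,0,-0.5,0],[0,0,-0.5,0]]' && python3 -m creep '[[0,0,0,0],[0,0,0,0],[0,0,0,0],[0,0,0,0],[0,0,0,0]]' 0.4 && python3 -m creep '[[0,0,-6,0],[0,0,-20,0],[0,0,-45,0],[0,0,-75,0],[0,0,-100,0]]' && python3 - <<'E'
from h import *
delta(550.5,-81,110,17)
im=read_camera("scene"); cv2.imwrite("pics/scene6.png",cv2.resize(im[150:300,240:440][:,:,::-1],None,fx=4,fy=4,interpolation=cv2.INTER_CUBIC))
print(proj("scene",[502.5,73.3,82]))
E
```

```text
time: 10.52
tcp_pos: [503.7, 71.9, 88.0]
orientation: [0.595, 0.804, 0.0, 0.0]
contact_force: [-3.2, 1.2, 6.4]
grip_width: 0.47
time: 10.93
tcp_pos: [503.7, 71.9, 87.4]
orientation: [0.595, 0.804, 0.0, 0.0]
contact_force: [-0.6, -0.6, 0.0]
grip_width: 0.699
time: 11.35
tcp_pos: [503.6, 71.9, 189.5]
orientation: [0.595, 0.804, 0.0, 0.0]
contact_force: [0.3, -1.3, 0.4]
grip_width: 0.702
t11.35 tcp [503.6  71.9 189.5] jaw17.0 delta [-1.599e+02  1.000e-01  7.950e+01] spin 0.00650432321336325 F [ 0.3 -1.3  0.4] grip 65.2 q [-0.08  0.21  1.68 -0.    1.26 -0.37] tilt 0.03
[338.49398233 227.0272144 ]
```

View pics/scene6.png

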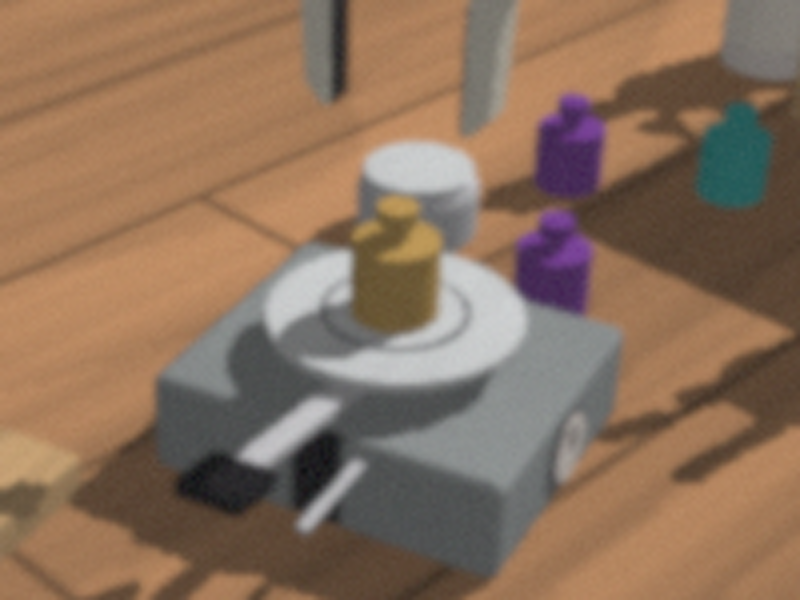

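The weight stands upright inside the ring at crop (395,320), released, and the lever is still up with its pad at (227,480). I'll shut the fingers and go above the pad.

```bash
python3 -m creep '[[-30,0,0,0],[-65,0,0,0],[-100,0,0,0],[-135,0,0,0],[-162,0,0,0]]' -1 15 && python3 -m creep '[[0,0,15,0],[0,0,40,0],[0,0,65,0],[0,0,80,0],[0,0,80,0]]' && python3 - <<'E'
from h import *
delta(550.7,-83.5,90,17)
im=read_camera("scene"); cv2.imwrite("pics/scene7.png",cv2.resize(im[150:300,240:440][:,:,::-1],None,fx=4,fy=4,interpolation=cv2.INTER_CUBIC))
im=read_camera("top"); cv2.imwrite("pics/top7.png",cv2.resize(im[150:300,240:440][:,:,::-1],None,fx=4,fy=4,interpolation=cv2.INTER_CUBIC))
E
```

```text
time: 11.82
tcp_pos: [551.6, -85.5, 188.0]
orientation: [0.595, 0.804, -0.0, 0.001]
contact_force: [0.6, -0.0, -0.5]
grip_width: 0.394
time: 12.23
tcp_pos: [548.5, -82.4, 104.2]
orientation: [0.595, 0.804, -0.001, -0.003]
contact_force: [0.3, 1.1, -0.5]
grip_width: 0.038
t12.23 tcp [548.5 -82.4 104.2] jaw17.0 delta [-1.8  1.9 14.2] spin -0.019573832184960338 F [ 0.3  1.1 -0.5] grip 3.5 q [-0.35  0.37  1.67 -0.    1.1  -0.65] tilt 0.38
```

View pics/scene7.png

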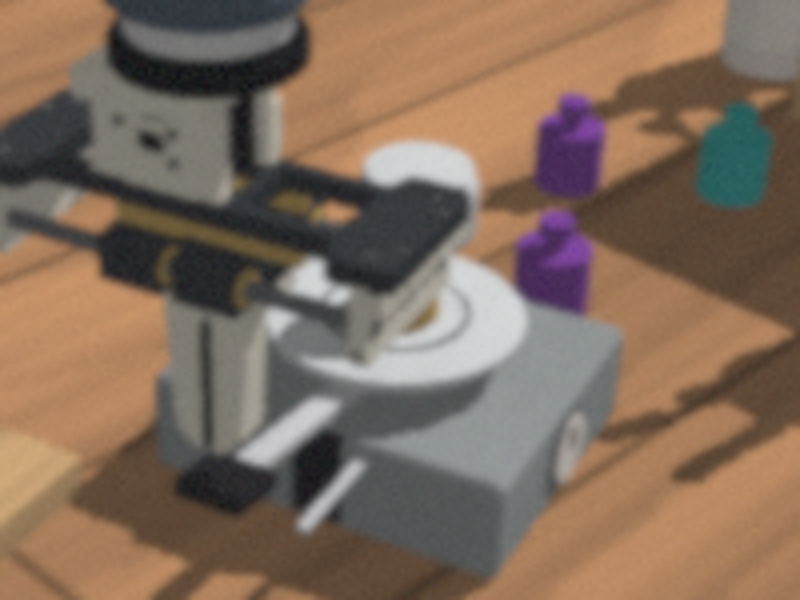

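View pics/top7.png

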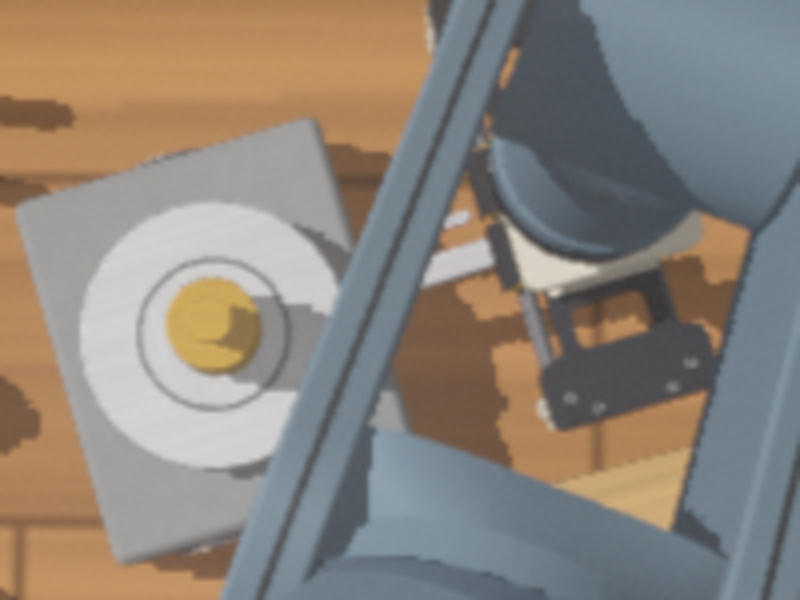

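The weight is near the ring centre in the top view at crop (212,322). In the scene view the closed fingertips at (213,448) are above the pad centre at (227,480). I'll go down and press slowly.

```bash
python3 -m creep '[[-1,1,4,0],[-1,1,9,0],[-1,1,14,0],[-1,1,18,0],[-1,1,20,0]]' && python3 -m creep '[[0,0,4,0],[0,0,8,0],[0,0,12,0],[0,0,16,0],[0,0,18,0]]' && python3 - <<'E'
from h import *
delta(550.7,-83.5,51,17)
im=read_camera("scene"); cv2.imwrite("pics/scene8.png",cv2.resize(im[150:300,240:440][:,:,::-1],None,fx=4,fy=4,interpolation=cv2.INTER_CUBIC))
E
```

```text
time: 12.75
tcp_pos: [552.3, -83.8, 87.3]
orientation: [0.595, 0.804, -0.0, 0.0]
contact_force: [0.7, -0.3, 1.2]
grip_width: 0.007
time: 13.17
tcp_pos: [552.9, -84.2, 69.5]
orientation: [0.595, 0.804, 0.0, 0.001]
contact_force: [0.3, -3.7, 5.0]
grip_width: 0.005
t13.17 tcp [552.9 -84.2  69.5] jaw17.0 delta [ 1.4 -1.9 18.5] spin 0.0006260335418346585 F [ 0.3 -3.7  5. ] grip 0.5 q [-0.35  0.42  1.7  -0.    1.02 -0.65] tilt 0.1
```

View pics/scene8.png

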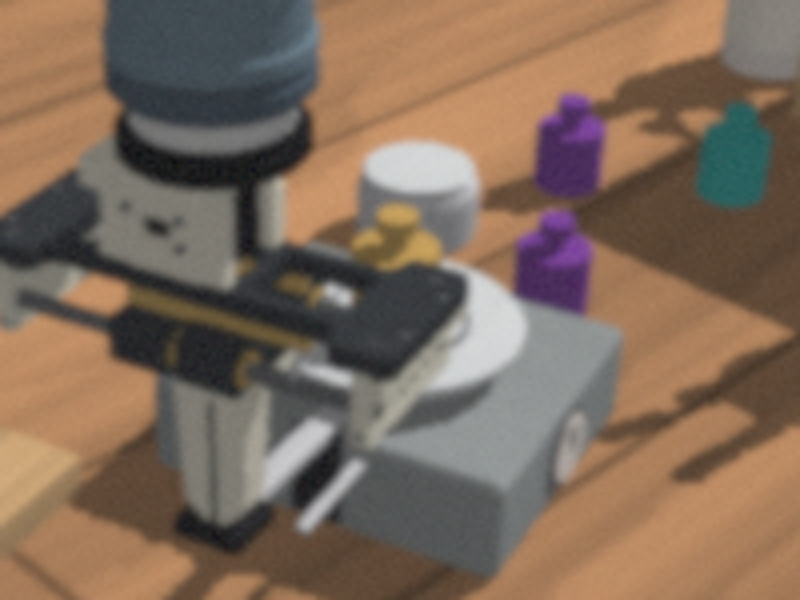

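The fingers are on the pad at crop (222,520), the lever is about halfway down, and the weight is upright on the pan.

```bash
python3 -m creep '[[0,0,4,0],[0,0,8,0],[0,0,12,0],[0,0,15,0],[0,0,17,0]]' && python3 -m creep '[[0,0,0,0],[0,0,0,0],[0,0,0,0],[0,0,0,0],[0,0,0,0]]' && python3 - <<'E'
from h import *
delta(550.7,-83.5,51,17)
im=read_camera("scene"); cv2.imwrite("pics/scene9.png",cv2.resize(im[150:300,240:440][:,:,::-1],None,fx=4,fy=4,interpolation=cv2.INTER_CUBIC))
E
```

```text
time: 13.63
tcp_pos: [553.2, -84.8, 53.1]
orientation: [0.595, 0.804, -0.0, 0.001]
contact_force: [1.3, -5.3, 7.6]
grip_width: 0.008
time: 14.05
tcp_pos: [553.2, -84.8, 53.4]
orientation: [0.595, 0.804, -0.0, 0.001]
contact_force: [0.6, -5.1, 6.9]
grip_width: 0.007
t14.05 tcp [553.2 -84.8  53.4] jaw17.0 delta [ 2.  -2.   2.4] spin 0.005327291919911659 F [ 0.6 -5.1  6.9] grip 0.7 q [-0.35  0.44  1.72 -0.    0.98 -0.65] tilt 0.16
```

View pics/scene9.png

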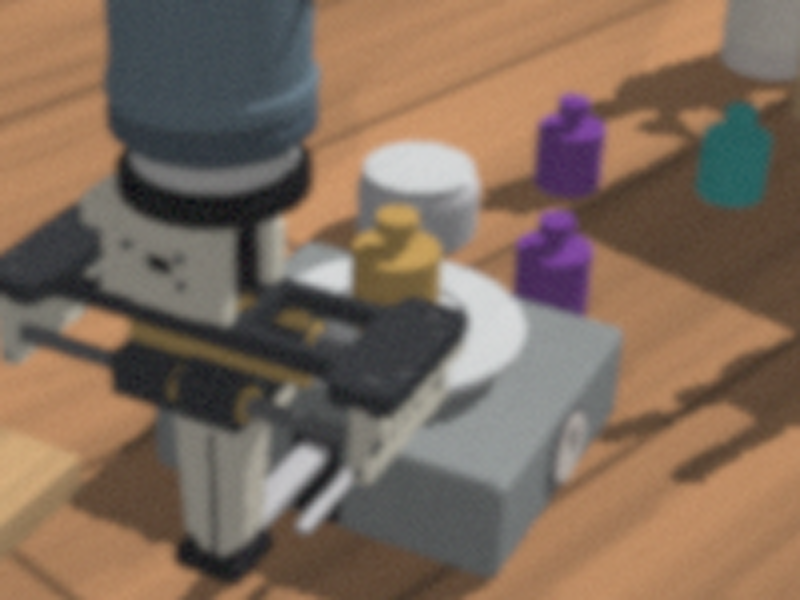

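```bash
python3 -m creep '[[0,0,1,0],[0,0,2,0],[0,0,2.4,0],[0,0,2.4,0],[0,0,2.4,0]]' && python3 -m creep '[[0,0,0,0],[0,0,0,0],[0,0,0,0],[0,0,0,0],[0,0,0,0]]' && python3 - <<'E'
from h import *
delta(550.7,-83.5,51,17)
im=read_camera("scene"); cv2.imwrite("pics/scene10.png",cv2.resize(im[190:310,270:430][:,:,::-1],None,fx=5,fy=5,interpolation=cv2.INTER_CUBIC))
u=np.array([np.cos(np.radians(17)),np.sin(np.radians(17))]); w=np.array([u[1],-u[0]]); c=np.array([502.5,73.3])
for n,a,b,z in (("pointer tip",24,140,46),("pad outer +x corner",17,182,51),("pad outer -x",-17,182,51)):
    print(n,(proj("scene",[*(c+a*u+b*w),z])-[270,190])*5)
im=read_camera("top"); cv2.imwrite("pics/top10.png",cv2.resize(im[150:300,240:440][:,:,::-1],None,fx=4,fy=4,interpolation=cv2.INTER_CUBIC))
for s in (0,6): print(s,"knob top centre",(proj("top",[*c,142-s])-[240,150])*4, (proj("scene",[*c,142-s])-[270,190])*5)
E
```

```text
time: 14.52
tcp_pos: [553.2, -84.9, 51.1]
orientation: [0.595, 0.804, -0.0, 0.001]
contact_force: [0.4, -5.2, 7.2]
grip_width: 0.003
time: 14.93
tcp_pos: [553.2, -84.8, 51.1]
orientation: [0.595, 0.804, -0.0, 0.001]
contact_force: [1.0, -5.5, 8.0]
grip_width: 0.002
t14.93 tcp [553.2 -84.8  51.1] jaw17.0 delta [ 2.  -2.   0.1] spin 0.009565711128459498 F [ 1.  -5.5  8. ] grip 0.2 q [-0.35  0.44  1.72 -0.    0.98 -0.65] tilt 0.17
pointer tip [221.41458161 469.46493364]
pad outer +x corner [142.95018128 519.6683131 ]
pad outer -x [ 59.37704286 488.14413932]
0 knob top centre [202.79967056 321.5444471 ] [347.19691906  51.56812526]
6 knob top centre [203.74270588 322.84101999] [346.70735432  65.40143495]
```

View pics/scene10.png

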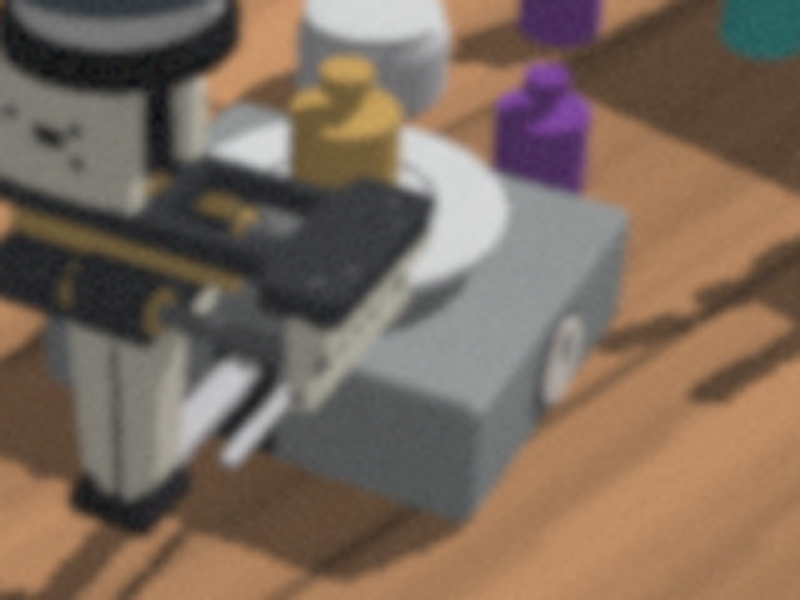

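View pics/top10.png

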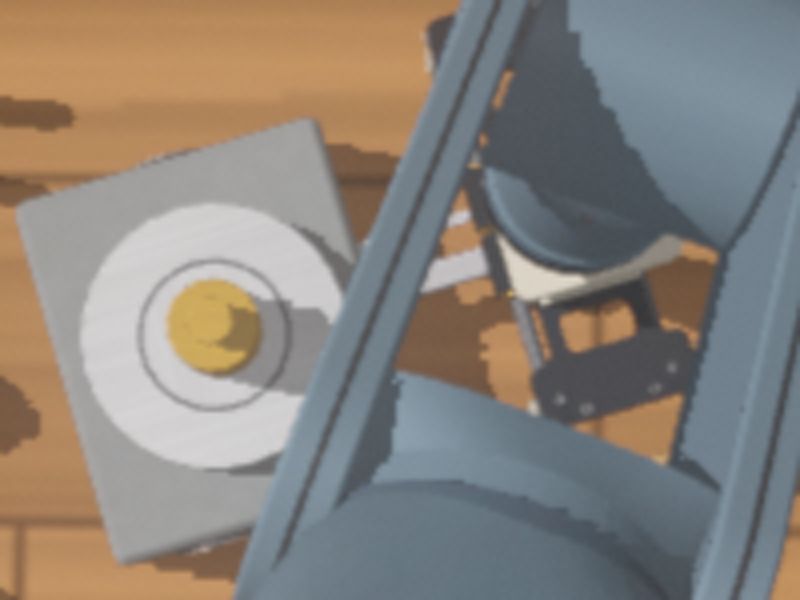

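The scene view shows the weight upright and sunk: the knob top is at crop (347,65), and the prediction for a 6 mm sink was (347,65). The lever is parallel to the pointer, whose tip is at (230,465). TCP z has held steady at 51.1 mm with about 7–8 N, so I'm handing in.

```bash
python3 -c "
from workcell import *
print(get_state()['tcp_pos']); print(finish_job()); "
```

```text
[553.20151117 -84.89019714  51.12387076]
the job is handed in; nothing more can be done
None
```

I set the large brass weight upright on the pan inside the ring and let go of it while the lever was still up. I then pressed the lever pad down to level, and the robot was still holding it when I handed in at about 15 s.

- **Lever:** the fingertips held steady at 51.1 mm, against 51 mm for a level lever, pushing down with about 7–8 N. The picture shows the lever parallel to the pointer. The force alone is a weak check, because the lever spring changes by only about 0.1 N per mm.
- **Weight:** it was released about 2 mm from the estimated ring centre, and the limit is 13 mm. It stayed upright, and its knob showed where a pan sunk 6 mm should put it.
- **Other objects:** the look-alikes, tin and scale looked unmoved in the last pictures. The last views did not cover the brush pot, the medium and small weights or all of the offcut, but the arm did not go near them.
- **Side push:** about 5 N of sideways friction remained between the fingers and the pad, and I left it alone. No check failed.

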